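Find the high spot of a rotary microscope stage with a dial indicator

ROBOT

A 7-joint arm with a two-finger parallel gripper is mounted at the origin on the work surface. World frame = base frame: x ahead of the robot, y to its left, z up, the work surface at z = 0. Lengths are in m, angles in rad, forces in N, time in s.
With the tool pointing down it reaches from about 0.4 to 0.85 m from the base axis. Payload 10.4 kg.
Tool frame: the origin (TCP) lies between the finger pads; the fingertips stand 19 mm ahead of it and the grasp point (between the pads) is the TCP; x points along the fingers, y is the direction in which the jaws open and shut, and the axes are right-handed (so a half turn about x gives the same grasp; the last joint's range is limited). The gripper opens to 87 mm and grips with 3 to 60 N. Pads are 19 mm wide; open, the fingers measure 117 mm over their backs; the gripper's body (75 mm by 190 mm) begins 51 mm behind the grasp point.
Start: joints at [-1.303, 0.332, -0.065, 1.46, 0.022, 1.35, -0.088], TCP at [0.179, 0.599, 0.242] pointing down, gripper open.
Joint ranges: [-2.6, 2.6], [-0.5, 2.12], [-1.47, 1.34], [0.16, 2.42], [-1.27, 4.41], [0.06, 2.06], [-2.6, 2.6]. Speed limits (rad/s): [2.22, 2.22, 2.79, 2.79, 3.14, 3.14, 3.14].

INTERFACE

Orientations are given as a unit quaternion [x, y, z, w].
In Python, from bench import r gives the robot as it stands.
- The arm moves only by the tool drive_tool, never from a script. Its argument "motion" is a list of rows, each a list of 4 numbers: the shift along the tool's x, y, z in cm, then the turn about the tool's x in units of 5 degrees (1.0 is 5 degrees). In form: [[tx, ty, tz, twist], ...]. A call has 1 to 20 rows; each row is the pose to reach, as a shift and turn from the pose commanded when the call began, along the tool's axes at that moment; what a row does not reach only later rows make up. A row lasts 1/12 s, in which the tool goes at most 41.7 mm and 7.16 degrees, less where a joint would pass 70% of its speed; a pose out of reach is approached as far as the arm can. A call with a gripper value outside its range is refused whole. "grip" is the closure in counts, from 0 (fully open) to 255 (shut), set as the call begins (left out, the last holds). The fingers move at their own pace and stop on an object; "force" is the grip in N (left out, the last holds). Time passes only in rows, so rows that repeat a pose let the fingers close. It gives the time, the measured TCP pose, the force and the opening at its end, in the units of the state.
- r.read_state(): the state, without advancing time (a new reading comes with each control period).
- r.camera(name): name is "scene" or "top"; returns the picture (480x640x3 uint8, red, green, blue); there is no depth.
- r.calibration(name): a dict with "fx", "fy", "cx", "cy" (pixels), "dist" ([k1, k2, p1, p2, k3] as OpenCV has them; the pictures are not rectified), "xyz" and "orientation" of the camera in the world. Camera axes: x right, y up, looking along -z (the intrinsics and any distortion apply to the point x, -y, -z); pixel columns grow to the right and rows downward; lengths in m; the calibration is good to about 2 mm. A picture is of the moment at which its call begins. calibration takes no time and is no camera call.
- r.close_job(): hands the job in, once; it reports no verdict.
The state is a dict: "time": time; "joint_positions": joint angles; "joint_vel": joint speeds; "joint_torque": joint torques, N m; "ee_pos": TCP position; "eef_rot": TCP orientation; "ft_force": force on the tool from outside, world axes, zero at the start; "torque": the same for the moment, N m; "width": finger opening in m.
Only numpy, scipy, OpenCV 4.12 (cv2) and the standard library are available. Lean on these libraries where they do the work, as an engineer would, in place of code of your own. Each camera call takes 0.05 s, during which the arm holds its last target.

TASK

Check this rotary microscope stage for run-out: gently push the dial indicator's carriage fully home against its front stop so that the sprung plunger presses on the rim, then turn the stage by its black finger knob, all the way round if need be, to find the rim's highest spot, which is higher than any other bump. Leave that highest spot under the plunger, the dial reading its maximum, with the carriage still home, the stage at rest and your hand clear; never push hard on the carriage's plate nor drag the knob sideways off its circle, and leave the other things where they are.

Things in the scene. Friction and masses are not known exactly. Their poses are not given: they have to be found in the camera images.
- axis (a point): point on the stage's vertical turning axis, level with the top of its green glass plate (56 mm above the table). The stage is a 140 mm green glass plate on a 170 mm aluminium rim ring (rim 36 to 50 mm above the table), on a fixed white base plate 230 x 370 mm, 12 mm thick. Its x, y, z axes are the fixture's: the indicator stands on the +y side and its plunger points along -y at the axis
- stage (a joint): turning angle of the stage in rad, counter-clockwise from above positive; at 0 the finger knob lies on the fixture's +x side of the axis. It turns freely either way without stops, with light friction (about 1.5 to 2 N at the knob), and stays where it is left
- knob_centre (a point): mid-height centre of the upright black round rubber finger knob, 18 mm in diameter and 40 mm high (61 to 101 mm above the table), 50 mm from the turning axis. The knob spins freely on its own pin, so it can be held and led round a circle without turning the hand; grip it firmly (20 to 30 N) so that it does not slip out. A 44 mm wide black cap in the middle of the plate is 3 mm high.
- carriage (a joint): position in m of the indicator carriage on its slide: 0 fully drawn back, 0.030 home against its front stop (towards the stage). It counts as home above 0.0295. It holds still by friction (slides at about 5 N, up to about 8 N with the plunger pressed). At home the plunger always presses on the rim, wherever the rim stands
- lug (a point): centre of the upright blue push plate on springs behind the carriage: 34 mm wide across the slide, 8 mm thick along it, 46 mm high (58 to 104 mm above the table). Pushed from behind towards the axis it moves the carriage home. In front of it are a 72 mm high lip and the dial, 67 mm above the table; behind it nothing stands higher than 22 mm
- tip (a point): foremost point of the brass plunger tip (8 mm ball), 43 mm above the table; when it presses on the rim it is pushed back into the carriage by up to 8 mm, with 0.7 N at first and 0.35 N more per mm
- needle (a joint): dial reading: rad turned by the red needle on the 58 mm white dial facing up on the carriage, clockwise from above; 0 plunger free, 0.5 per mm (one tick) of travel. Carriage home: round rim about 1.05, one lower bump 1.7, high spot 2.45, each smooth, 60 to 100 deg wide, placed differently to the knob each time. Side load on the knob shifts it 0.1 or so
- driver: bystander: green screwdriver 110 mm long, lying; origin under its middle
- dish: bystander: clear dish, 90 mm wide, 18 mm high; origin under its centre
- jar: bystander: glass jar, 56 mm wide, 75 mm high; origin under its centre
- flask: bystander: white bottle, 52 mm wide, 120 mm high; origin under its centre
- tweezers: bystander: steel tweezers 125 mm long, lying along its x; origin under its middle
- oil: bystander: small amber bottle, 26 mm wide, 55 mm high, standing on the base plate beside the carriage, on the fixture's +x side; origin under its centre
- spindle (a point): centre of the top of the green glass plate, moving with it. The spindle sits on a sprung seat: with no side load it coincides with axis, and every 15 N of sideways force on the stage shifts it 1 mm (and upsets the dial reading). It must never be forced more than 0.8 mm (12 N) off
- plate (a joint): how far in m the blue push plate is pressed into its springs, towards the stage: 0 free, 0.001 for every 12 N of push; must stay below 0.00185 (22 N)

How it is judged:
On the way, in this order (a step that is already met when the one before it is completed fails the run):
1. the carriage is home against its front stop, the plunger pressed on the rim (value of joint carriage above 0.0295 m and value of joint needle above 0.8 rad), for 0.3 s.
2. the high spot of the rim has been turned under the plunger (value of joint needle above 2.1 rad and value of joint carriage above 0.0295 m), for 0.2 s.
At the end, for the whole second after the job is handed in: the carriage is home (joint above 0.0295), the highest spot of the rim is under the plunger (needle above 2.1; its maximum is about 2.45, the lower bump reads about 1.7), the stage turns slower than 0.05 rad/s, and the robot touches nothing (all of step 2 and not (velocity of joint stage above 0.05 rad/s) and velocity of joint stage above -0.05 rad/s).
It fails at once if the push plate is pressed more than 1.85 mm into its springs (over 22 N) (value of joint plate above 0.00185 m).
It fails at once if the stage's spindle is forced more than 0.8 mm sideways (about 12 N of side load) (horizontal distance between spindle and axis above 0.0008 m).
It fails at once if a bystander is shifted by more than 30 mm (distance of any of driver, dish, jar, flask, tweezers, oil from where it was at the start of the episode above 0.03 m).
It also fails if it takes over 72 s, if anything falls off the work surface, if the arm or the gripper's body presses on something with over 40 N, if the wrist force passes 120 N, or if a joint passes its speed limit or range.

## Working session

There is one attempt and no reset: what is moved stays moved. The work goes in short steps, Python scripts to look and compute and a tool call to move; the robot and the scene stay as the last step left them, time stands still between calls to the robot, and variables do not carry over. Pictures are saved under pics/ and viewed, and the job is handed in when it is done.

Besides the shell and the picture viewer there is one more tool, called after "Call:" as name(argument=value, ...) on one line, values as JSON. drive_tool: Moves the arm, as the interface text tells. Its arguments: {"type":"object","properties":{"motion":{"type":"array","items":{"type":"array","items":{"type":"number"}}},"grip":{"type":"number"},"force":{"type":"number"}},"required":["motion"]}

```bash
mkdir -p pics; ls
python3 - <<'E'
from bench import r
import cv2
s=r.read_state();print(s['time'],s['ee_pos'],s['eef_rot'],s['ft_force'],s['width'])
for n in("scene","top"):
    print(n,r.calibration(n)); cv2.imwrite(f"pics/{n}0.png",r.camera(n)[:,:,::-1])
E
```

```text
pics
0.0 [0.17911804 0.59838445 0.24074375] [ 0.10193826  0.69968151 -0.10297133  0.69960794] [ 0.52027962 -0.20629848 -0.2157654 ] 0.08718511609376606
scene {'fx': 575.4508660714332, 'fy': 575.4508660714332, 'cx': 318.350981143662, 'cy': 240.41924944132663, 'dist': array([-0.04768142,  0.        ,  0.        ,  0.        ,  0.        ]), 'xyz': array([ 1.28701407, -0.40611897,  1.13486213]), 'orientation': array([0.27031088, 0.16380615, 0.47008844, 0.82408521])}
top {'fx': 524.2520311389723, 'fy': 524.2520311389723, 'cx': 323.8500554106267, 'cy': 243.67013401915372, 'dist': array([0.00963126, 0.        , 0.        , 0.        , 0.        ]), 'xyz': array([ 0.52385675, -0.03192038,  1.16991199]), 'orientation': array([ 0.02134185, -0.01570353, -0.70137972,  0.71229517])}
```

View pics/scene0.png

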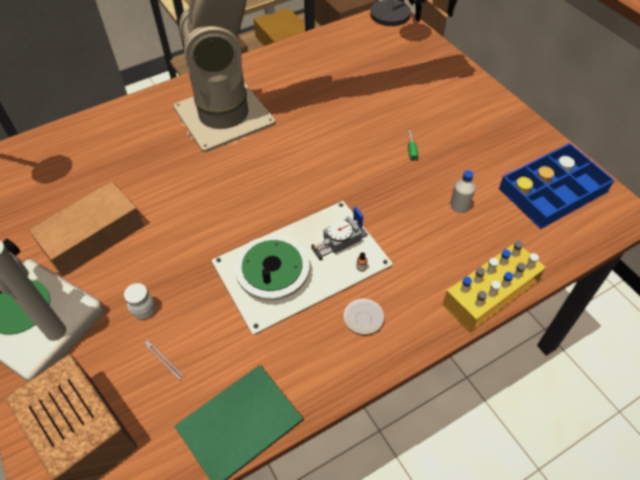

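View pics/top0.png

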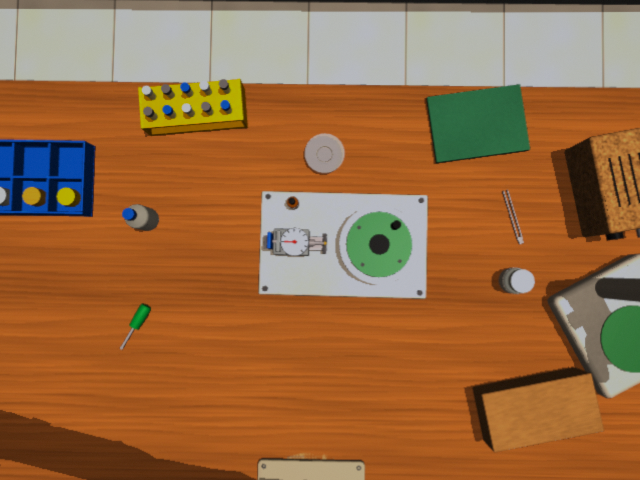

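Top view: the stage centre is near (379,244), knob near (396,226), dial near (294,242), blue plate near (269,241), oil near (292,202). I'll measure these next.

```bash
cat > h.py <<'E'
from bench import r
import cv2, numpy as np
from scipy.spatial.transform import Rotation as R
def ray(n,uv):
    c=r.calibration(n)
    K=np.array([[c['fx'],0,c['cx']],[0,c['fy'],c['cy']],[0,0,1]])
    p=cv2.undistortPoints(np.array([[uv]],float),K,np.array(c['dist']))[0,0]
    d=R.from_quat(c['orientation']).apply([p[0],-p[1],-1.]);return np.array(c['xyz']),d
def onz(n,uv,z):
    o,d=ray(n,uv);return o+d*(z-o[2])/d[2]
def pix(n,P):
    c=r.calibration(n);q=R.from_quat(c['orientation']).inv().apply(np.array(P)-c['xyz'])
    K=np.array([[c['fx'],0,c['cx']],[0,c['fy'],c['cy']],[0,0,1]])
    return cv2.projectPoints(np.array([[q[0],-q[1],-q[2]]]),np.zeros(3),np.zeros(3),K,np.array(c['dist']))[0].ravel()
def crop(img,box,f,name):
    x0,y0,x1,y1=box
    cv2.imwrite(name,cv2.resize(img[y0:y1,x0:x1,::-1],None,fx=f,fy=f,interpolation=cv2.INTER_CUBIC))
E
python3 - <<'E'
from h import *
t=r.camera("top");s=r.camera("scene")
crop(t,(255,185,435,305),4,"pics/t1.png");crop(s,(205,190,400,335),4,"pics/s1.png")
for n,im,box in(("top",t,(335,200,420,290)),("scene",s,(230,230,320,305))):
    hsv=cv2.cvtColor(im,cv2.COLOR_RGB2HSV)
    x0,y0,x1,y1=box
    m=np.zeros(hsv.shape[:2],np.uint8);m[y0:y1,x0:x1]=cv2.inRange(hsv,(45,60,30),(85,255,255))[y0:y1,x0:x1]
    c=max(cv2.findContours(m,0,cv2.CHAIN_APPROX_NONE)[0],key=cv2.contourArea)
    e=cv2.fitEllipse(cv2.convexHull(c));print(n,e,onz(n,e[0],.056))
for n,im,box in(("top",t,(260,225,282,255)),("scene",s,(340,200,372,235))):
    hsv=cv2.cvtColor(im,cv2.COLOR_RGB2HSV);x0,y0,x1,y1=box
    m=cv2.inRange(hsv,(100,120,40),(125,255,255))[y0:y1,x0:x1]
    ys,xs=np.nonzero(m);print(n,'blue',len(xs),xs.min()+x0,xs.max()+x0,ys.min()+y0,ys.max()+y0,xs.mean()+x0,ys.mean()+y0)
# base corners approx top
for uv in((262,193),(428,194),(426,298),(260,294)):print(onz("top",uv,.012))
E
```

```text
top ((378.7585754394531, 244.0485382080078), (64.87452697753906, 65.22622680664062), 134.87083435058594) [ 0.58317967 -0.13930284  0.056     ]
scene ((271.5856018066406, 264.88067626953125), (49.67423629760742, 59.91212463378906), 81.03858184814453) [ 0.58564974 -0.13940789  0.056     ]
top blue 87 267 272 232 248 269.37931034482756 240.26436781609195
scene blue 81 354 361 208 226 357.7901234567901 215.98765432098764
[0.69527446 0.11713457 0.012     ]
[ 0.69836225 -0.25151574  0.012     ]
[ 0.46849405 -0.24833626  0.012     ]
[0.47139066 0.11665461 0.012     ]
```

View pics/t1.png

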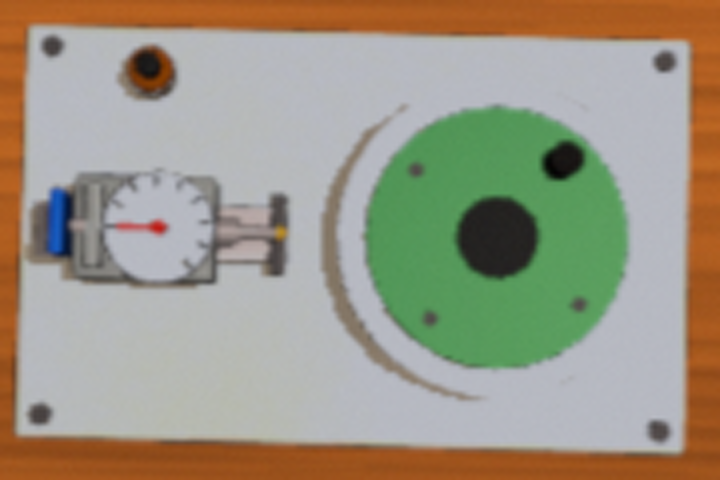

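View pics/s1.png

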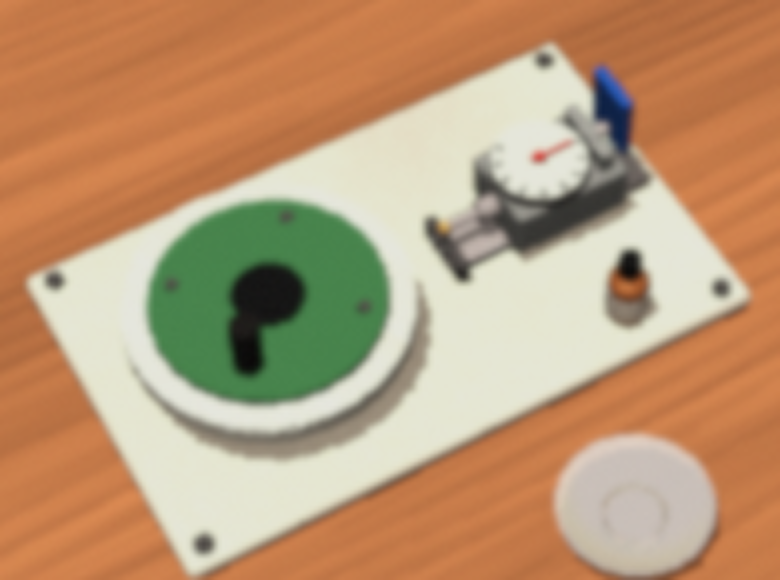

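Run:
```python
from h import *
s=r.read_state();print(R.from_quat(s['eef_rot']).as_matrix().round(4),s['joint_positions'])
t=r.camera("top");c=r.camera("scene")
for n,im,box in(("top",t,(388,215,405,236)),("scene",c,(261,267,274,286))):
    g=im.max(2);x0,y0,x1,y1=box
    m=(g[y0:y1,x0:x1]<60).astype(np.uint8)
    ys,xs=np.nonzero(m);print(n,'knob',len(xs),xs.min()+x0,xs.max()+x0,ys.min()+y0,ys.max()+y0,xs.mean()+x0,ys.mean()+y0,onz(n,(xs.mean()+x0,ys.mean()+y0),.085))
for n,A in(("top",(0.58318,-.1393)),("scene",(.58565,-.1394))):
  for a in range(-60,-20,10):
    print(n,a,pix(n,(A[0]+.05*np.cos(np.radians(a)),A[1]+.05*np.sin(np.radians(a)),.081)),pix(n,(A[0]+.05*np.cos(np.radians(a)),A[1]+.05*np.sin(np.radians(a)),.101)))
print('lug top back',onz("top",(266.7,240),.104),onz("top",(271,240),.104),'ends',onz("top",(269,231.5),.104),onz("top",(269,249),.104))
print('scene top centre?',[onz("scene",uv,.104) for uv in((354.5,207),(362,213))])
print('dial',onz("top",(294.5,242),.067),onz("scene",(340,229.5),.067),'tip',onz("top",(325,243),.043))
```

```text
[[-2.000e-04  2.867e-01  9.580e-01]
 [-8.000e-04  9.580e-01 -2.867e-01]
 [-1.000e+00 -9.000e-04  0.000e+00]] [-1.30258481  0.33264226 -0.06470961  1.46058169  0.02161539  1.34991794
 -0.08846702]
top knob 65 391 400 221 229 395.26153846153846 224.87692307692308 [ 0.62196495 -0.17028573  0.085     ]
scene knob 122 263 273 267 282 266.9754098360656 273.6311475409836 [ 0.61992859 -0.16600678  0.085     ]
top -60 [400.88721487 231.74050335] [402.2508985  231.00422331]
top -50 [398.50843037 228.28218882] [399.82718987 227.48168232]
top -40 [395.56765094 225.28588982] [396.83108342 224.42979418]
top -30 [392.15441639 222.84174852] [393.35380754 221.94035664]
scene -60 [258.44828497 274.86592073] [257.53146073 269.77916628]
scene -50 [261.94850904 276.22552477] [261.07491142 271.14681617]
scene -40 [265.73113912 277.040282  ] [264.90520391 271.96603905]
scene -30 [269.67431909 277.28178976] [268.89885195 272.20822284]
lug top back [0.58540591 0.09361311 0.104     ] [0.58553925 0.08484443 0.104     ] ends [0.60284341 0.08928928 0.104     ] [0.56712164 0.08853482 0.104     ]
scene top centre? [array([0.57101074, 0.09116807, 0.104     ]), array([0.59531376, 0.09629962, 0.104     ])]
dial [0.58421148 0.03924701 0.067     ] [0.5860797  0.04272815 0.067     ] tip [ 0.58436894 -0.02492176  0.043     ]
```

Call:
drive_tool(motion=[[0,-0.5,0.8,-0.1],[0,-1.5,2.4,-0.3],[0,-3,4.8,-0.5],[0,-5,8,-0.7],[0,-7,11.2,-0.9],[0,-9,14.4,-1.1],[0,-11,17.6,-1.3],[0,-13,20.8,-1.5],[0,-15,24,-1.7],[0,-17,27.2,-1.9],[0,-19,30.4,-2.1],[0,-21,33.6,-2.3],[0,-23,36.8,-2.5],[0,-25,40,-2.7],[0,-27,43.2,-2.9],[0,-29,46.3,-3.1],[0,-30.8,49.1,-3.2],[0,-32,51,-3.3],[0,-32.5,51.9,-3.34],[0,-32.7,52.2,-3.34]], grip=255, force=20)

```text
time: 1.97
ee_pos: [0.5863, 0.1335, 0.2414]
eef_rot: [0.001, 0.707, -0.001, 0.707]
ft_force: [-1.0, 0.6, 0.3]
width: 0.0002
```

Call:
drive_tool(motion=[[1,0,0,0],[3,0,0,0],[5.5,0,0,0],[8,0,0,0],[10.5,0,-0.05,0],[12.5,0,-0.1,0],[14,0,-0.1,0],[15,0,-0.1,0],[15.4,0,-0.1,0],[15.4,0,-0.1,0]])

```text
time: 2.8
ee_pos: [0.5836, 0.1368, 0.0867]
eef_rot: [-0.001, 0.708, 0.001, 0.707]
ft_force: [-0.8, 1.5, 0.1]
width: 0.0005
```

Run:
```python
from h import *
s=r.read_state();print(s['time'],s['ee_pos'],s['ft_force'],R.from_quat(s['eef_rot']).as_matrix().round(3))
c=r.camera("scene");crop(c,(290,150,420,300),4,"pics/s2.png")
```

```text
2.8 [0.58355037 0.13678631 0.08673101] [-0.82284793  1.46734877  0.07129023] [[-0.001 -0.002  1.   ]
 [ 0.     1.     0.002]
 [-1.     0.    -0.001]]
```

View pics/s2.png

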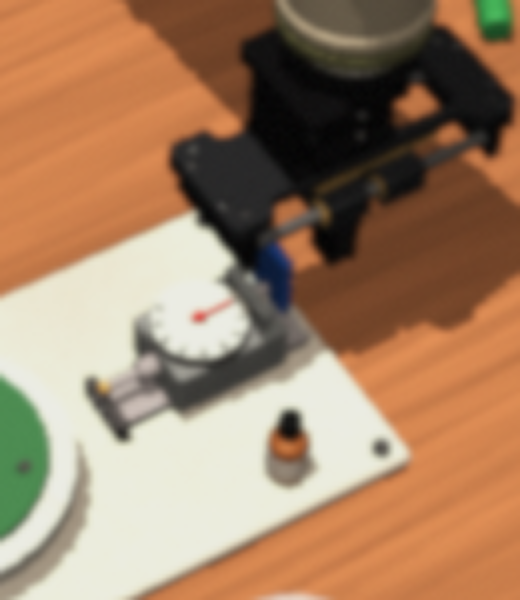

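Call:
drive_tool(motion=[[0,-0.3,0,0],[0,-0.7,0,0],[0,-1.1,0,0],[0,-1.5,0,0],[0,-1.8,0,0],[0,-2.0,0,0],[0,-2.1,0,0],[0,-2.2,0,0],[0,-2.3,0,0],[0,-2.4,0,0],[0,-2.5,0,0],[0,-2.6,0,0],[0,-2.7,0,0],[0,-2.8,0,0],[0,-2.9,0,0],[0,-3.0,0,0]])

```text
time: 4.18
ee_pos: [0.5845, 0.107, 0.0876]
eef_rot: [-0.0, 0.707, 0.001, 0.707]
ft_force: [-0.2, 5.8, -1.2]
width: 0.0007
```

Run:
```python
from h import *
s=r.read_state();print(s['time'],s['ee_pos'],s['ft_force'])
c=r.camera("scene");crop(c,(290,150,420,300),4,"pics/s3.png")
s=r.read_state();print(s['time'],s['ee_pos'],s['ft_force'])
```

```text
4.1833 [0.58448375 0.10701842 0.08756091] [-0.23608366  5.82772382 -1.20357265]
4.2333 [0.58449289 0.1068453  0.0875613 ] [ 0.81627315  4.61928821 -1.01118805]
```

View pics/s3.png

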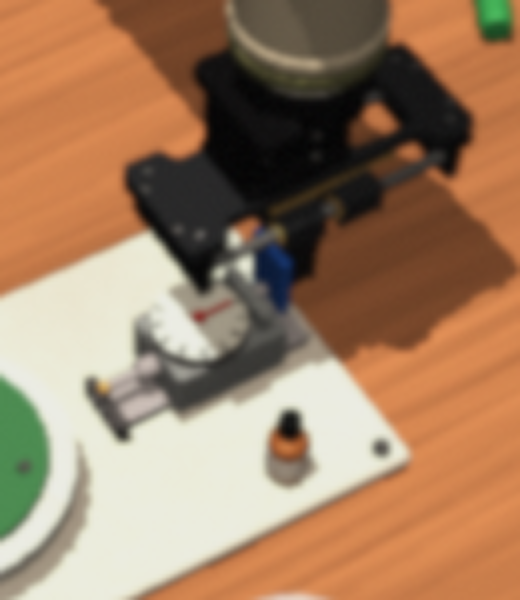

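Call:
drive_tool(motion=[[0,-0.1,0,0],[0,-0.22,0,0],[0,-0.34,0,0],[0,-0.46,0,0],[0,-0.58,0,0],[0,-0.7,0,0],[0,-0.82,0,0],[0,-0.94,0,0],[0,-1.06,0,0],[0,-1.18,0,0],[0,-1.3,0,0],[0,-1.42,0,0],[0,-1.54,0,0],[0,-1.66,0,0],[0,-1.78,0,0],[0,-1.9,0,0],[0,-2.0,0,0],[0,-2.1,0,0],[0,-2.2,0,0],[0,-2.3,0,0]])

```text
time: 5.9
ee_pos: [0.5843, 0.0839, 0.0875]
eef_rot: [-0.0, 0.707, 0.001, 0.707]
ft_force: [-0.4, 4.8, -0.7]
width: 0.0007
```

Call:
drive_tool(motion=[[0,-0.05,0,0],[0,-0.1,0,0],[0,-0.15,0,0],[0,-0.2,0,0],[0,-0.25,0,0],[0,-0.3,0,0],[0,-0.35,0,0],[0,-0.4,0,0],[0,-0.4,0,0]])

```text
time: 6.65
ee_pos: [0.5843, 0.0801, 0.0875]
eef_rot: [-0.0, 0.707, 0.001, 0.707]
ft_force: [-1.3, 5.7, -0.3]
width: 0.0005
```

Run:
```python
from h import *
c=r.camera("scene");crop(c,(290,170,400,270),6,"pics/s4.png")
s=r.read_state();print(s['time'],s['ee_pos'],s['ft_force'])
```

```text
6.7 [0.58427943 0.080064   0.08751498] [-0.34235191  4.77483344  0.44107631]
```

View pics/s4.png

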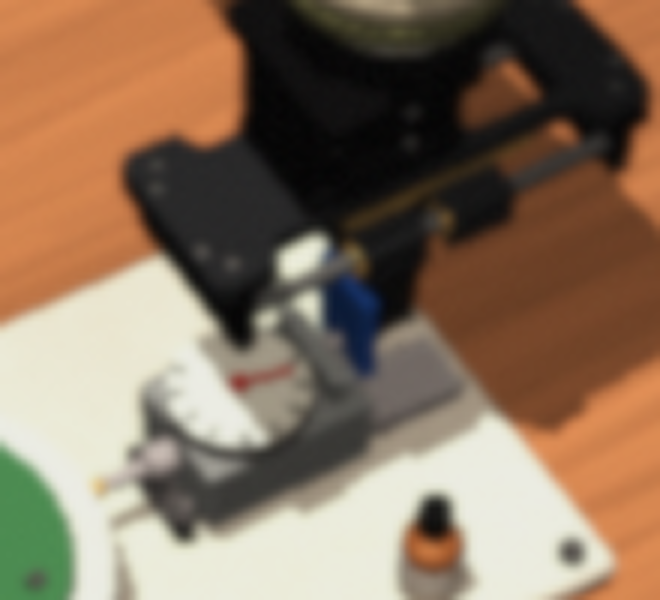

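Call:
drive_tool(motion=[[0,-0.05,0,0],[0,-0.1,0,0],[0,-0.15,0,0],[0,-0.2,0,0],[0,-0.2,0,0]])

```text
time: 7.12
ee_pos: [0.5843, 0.0782, 0.0875]
eef_rot: [-0.0, 0.707, 0.001, 0.707]
ft_force: [-1.3, 6.9, 0.4]
width: 0.0004
```

Call:
drive_tool(motion=[[0,-0.04,0,0],[0,-0.08,0,0],[0,-0.08,0,0]])

```text
time: 7.37
ee_pos: [0.5842, 0.078, 0.0875]
eef_rot: [-0.0, 0.707, 0.002, 0.707]
ft_force: [-1.0, 7.7, -1.3]
width: 0.0008
```

```bash
cat > needle.py <<'E'
from h import *
import sys
def needle(n,im,save=None,c0=None):
    # red mask near dial; needle line from hub; bearing on dial plane z=.067
    D=np.array([.5845,.0095,.067]) if c0 is None else c0
    u,v=pix(n,D); hsv=cv2.cvtColor(im,cv2.COLOR_RGB2HSV)
    m=(cv2.inRange(hsv,(0,110,50),(8,255,255))|cv2.inRange(hsv,(170,110,50),(180,255,255)))
    M=np.zeros_like(m);cv2.circle(M,(int(u),int(v)),17,255,-1);m&=M
    ys,xs=np.nonzero(m)
    if len(xs)<4:return None,len(xs)
    P=np.array([onz(n,(x,y),.067)[:2] for x,y in zip(xs,ys)])
    w=np.array([float(im[y,x,0])-im[y,x,1] for x,y in zip(xs,ys)])
    c=(P*w[:,None]).sum(0)/w.sum();
    q=(P-c);C=(q*w[:,None]).T@q;e,V=np.linalg.eigh(C);d=V[:,1]
    pr=q@d
    if -pr.min()>pr.max(): d=-d   # hub heavier -> tip farther
    a=np.arctan2(d[1],d[0]); rd=(np.pi/2-a)%(2*np.pi)
    if rd>5.5:rd-=2*np.pi
    return rd,len(xs),c
def look(tag):
    s=r.read_state()
    for n in("top","scene"):
        im=r.camera(n);print(n,needle(n,im))
        u,v=pix(n,(.5845,.0095,.067));u,v=int(u),int(v)
        crop(im,(u-50,v-40,u+50,v+40),6,f"pics/{tag}{n}.png")
    s=r.read_state();print(s['time'],s['ee_pos'],s['ft_force'],s['width'])
if __name__=="__main__":look(sys.argv[1])
E
python3 needle.py a1
```

```text
top (None, 0)
scene (np.float64(1.1000426826754817), 5, array([0.58296794, 0.01393691]))
7.4667 [0.58421751 0.07799957 0.08750151] [-0.97427117  7.43689926  0.13987767] 0.00047990965402861955
```

View pics/a1scene.png

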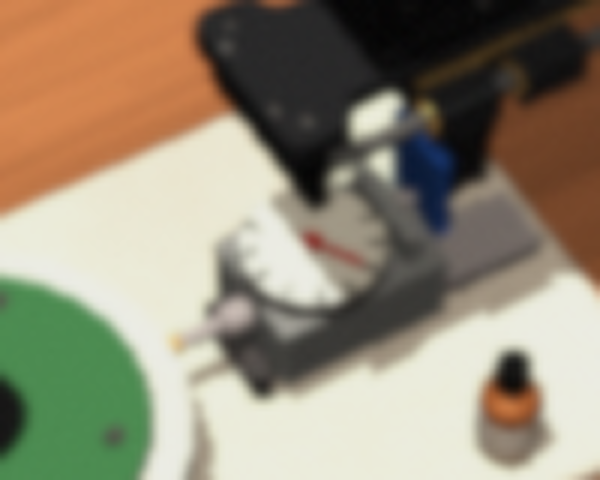

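View pics/a1top.png

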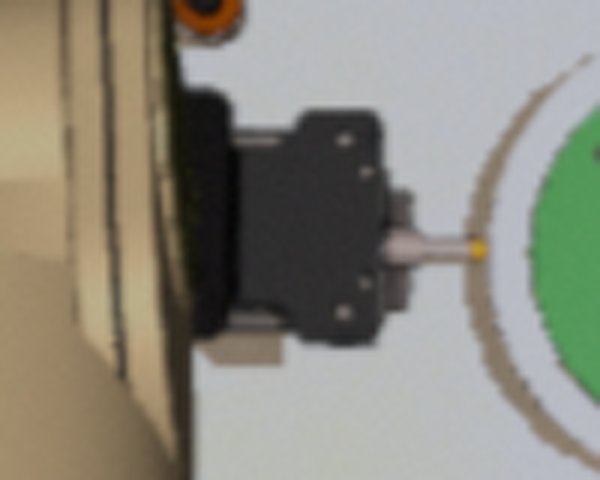

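Call:
drive_tool(motion=[[0,-0.03,0,0],[0,-0.05,0,0],[0,-0.05,0,0]])

```text
time: 7.72
ee_pos: [0.5842, 0.0779, 0.0876]
eef_rot: [-0.0, 0.707, 0.002, 0.707]
ft_force: [-1.2, 8.4, -0.1]
width: 0.0005
```

Call:
drive_tool(motion=[[0,-0.05,0,0],[0,-0.1,0,0],[0,-0.12,0,0],[0,-0.12,0,0]])

```text
time: 8.05
ee_pos: [0.5842, 0.0776, 0.0876]
eef_rot: [-0.0, 0.707, 0.002, 0.707]
ft_force: [-1.7, 11.6, -0.1]
width: 0.0005
```

Call:
drive_tool(motion=[[0,-0.05,0,0],[0,-0.1,0,0],[0,-0.12,0,0],[0,-0.12,0,0]])

```text
time: 8.38
ee_pos: [0.5842, 0.0773, 0.0876]
eef_rot: [0.0, 0.707, 0.003, 0.707]
ft_force: [-0.8, 13.2, -0.4]
width: 0.0005
```

```bash
python3 needle.py a2
```

```text
top (None, 0)
scene (np.float64(1.0770350607751753), 5, array([0.58296827, 0.01387806]))
8.4833 [0.58417205 0.07723207 0.08757588] [-1.68826228 12.07507308 -1.0822623 ] 0.0003477734234705862
```

Call:
drive_tool(motion=[[0,0.2,0,0],[0,0.6,0,0],[0,1.2,0,0],[0,2,0,0],[0,3,0,0],[-1.5,3.5,0,0],[-4,3.5,0,0],[-6,3.5,0,0],[-7.5,3.5,0,0],[-8,3.5,0,0],[-8,3.5,0,0]])

```text
time: 9.4
ee_pos: [0.5852, 0.1087, 0.1687]
eef_rot: [-0.0, 0.706, 0.001, 0.708]
ft_force: [0.6, -0.2, -0.8]
width: 0.0001
```

```bash
python3 needle.py a3
```

```text
top (np.float64(1.015398544060012), 22, array([0.59014294, 0.01401871]))
scene (np.float64(5.1678171816209435), 4, array([0.58246534, 0.01343561]))
9.5 [0.58412732 0.10839705 0.1665924 ] [ 0.43697394 -0.3452584  -1.01517507] 0.0003062636978442465
```

View pics/a3scene.png

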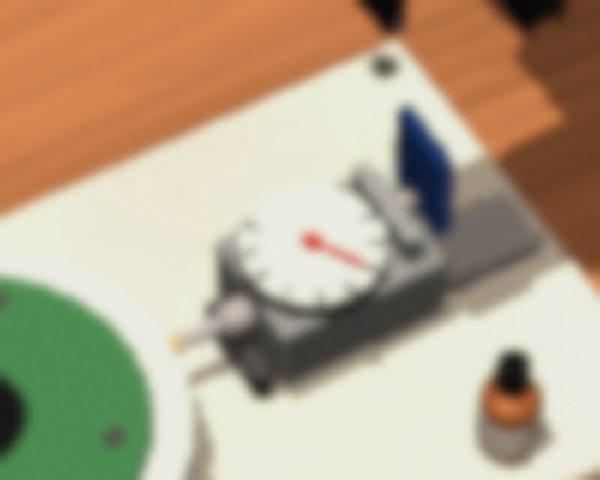

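View pics/a3top.png

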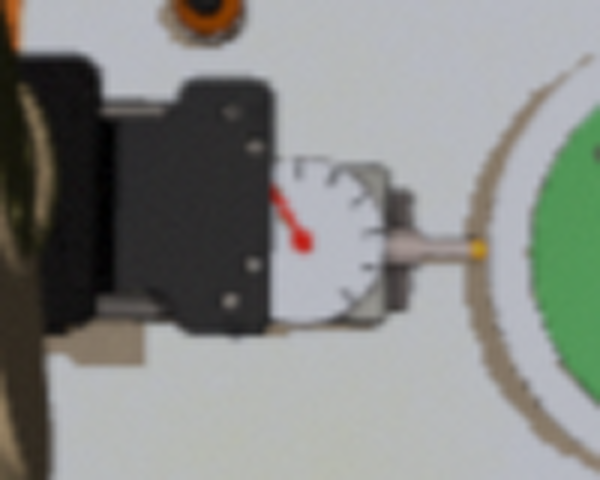

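Call:
drive_tool(motion=[[0,-0.8,0.1,0.3],[0,-2.4,0.3,0.8],[0,-4.6,0.6,1.4],[0,-7,1,2],[0,-9.4,1.3,2.6],[0,-11.8,1.6,3.2],[0,-14.2,2,3.9],[0,-16.6,2.3,4.6],[0,-19,2.7,5.3],[0,-21.4,3,6],[0,-23.6,3.3,6.7],[0,-25.5,3.6,7.2],[0,-26.9,3.8,7.5],[0,-27.6,3.9,7.7],[0,-27.9,3.95,7.7],[0,-27.9,3.95,7.7],[0,-27.9,3.95,7.7]], grip=155)

```text
time: 10.92
ee_pos: [0.6243, -0.1699, 0.1674]
eef_rot: [0.233, 0.668, -0.232, 0.668]
ft_force: [-0.0, -0.0, -0.1]
width: 0.0339
```

```bash
cat > needle.py <<'E'
from h import *
import sys
H=np.array([.5845,.0090,.067])
def needle(n,im):
    u,v=pix(n,H+{'top':np.array([0,0,0]),'scene':np.array([0.002,0.003,0])}[n])
    f=im.astype(float);w=f[:,:,0]-np.maximum(f[:,:,1],f[:,:,2]);w-=40;w[w<0]=0
    yy,xx=np.mgrid[0:480,0:640];w[(xx-u)**2+(yy-v)**2>13**2]=0
    # restrict to connected comp with most weight
    ys,xs=np.nonzero(w)
    if len(xs)<4:return None,len(xs)
    P=np.array([onz(n,(x,y),.067)[:2] for x,y in zip(xs,ys)]);W=w[ys,xs]
    c=(P*W[:,None]).sum(0)/W.sum();q=P-c
    e,V=np.linalg.eigh((q*W[:,None]).T@q);d=V[:,1]
    if ((q@d)**3*W).sum()<0:d=-d
    rd=(np.pi/2-np.arctan2(d[1],d[0]))%(2*np.pi)
    if rd>5.5:rd-=2*np.pi
    return round(rd,2),len(xs),c.round(4)
def look(tag,cams=("scene","top")):
    for n in cams:
        im=r.camera(n);print(n,needle(n,im))
        if n=="top":crop(im,(275,190,435,310),5,f"pics/{tag}{n}.png")
        else:crop(im,(205,160,375,310),4,f"pics/{tag}{n}.png")
    s=r.read_state();y=R.from_quat(s['eef_rot']).as_matrix()[:,1]
    print(s['time'],s['ee_pos'].round(4),s['ft_force'].round(1),s['width'],'jaw deg',np.degrees(np.arctan2(y[1],y[0])).round(1),'j',np.round(s['joint_positions'],2))
if __name__=="__main__":look(sys.argv[1],sys.argv[2].split(',') if len(sys.argv)>2 else ("scene","top"))
E
python3 needle.py b1
```

```text
scene (np.float64(1.04), 20, array([0.5854, 0.0146]))
top (np.float64(1.05), 32, array([0.5897, 0.0136]))
11.0167 [ 0.6244 -0.1695  0.1675] [ 0.3 -0.9  0.6] 0.0341399246301243 jaw deg 51.7 j [-0.21  0.46  0.54  1.52 -0.25  1.23  1.27]
```

View pics/b1scene.png

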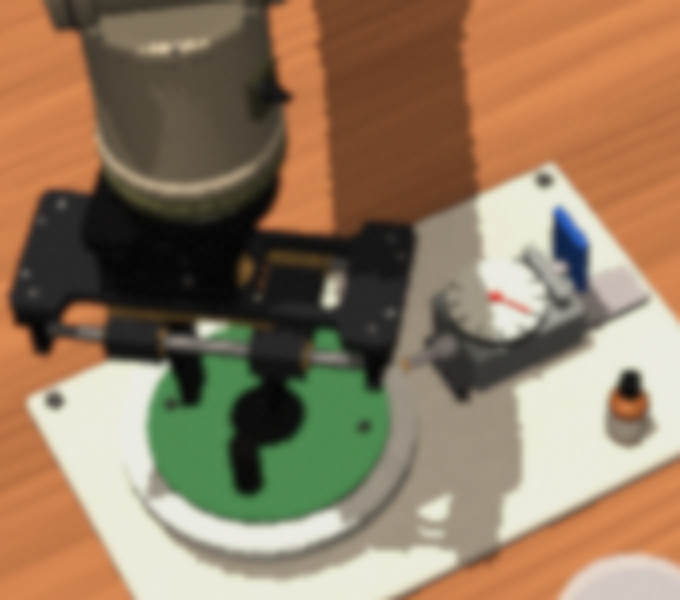

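View pics/b1top.png

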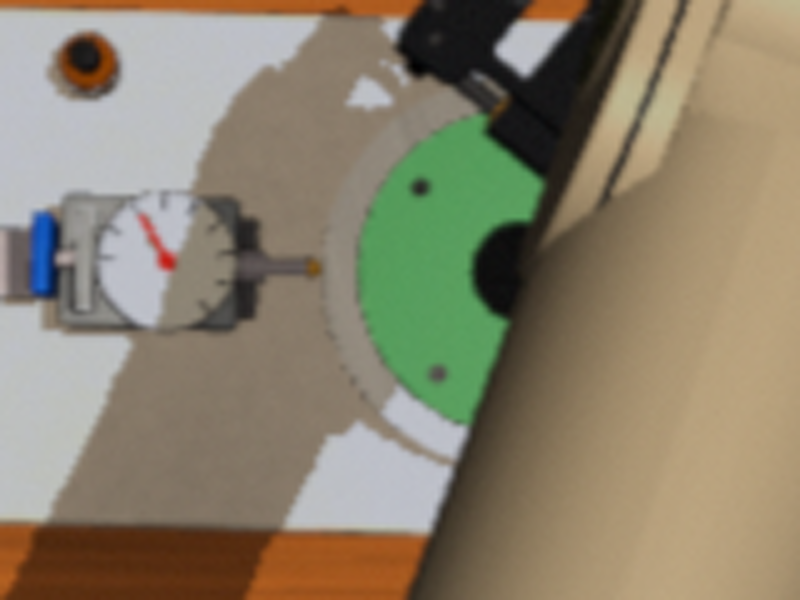

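Call:
drive_tool(motion=[[0.8,0,0,0],[2.2,0,0,0],[4,0,0,0],[5.6,0,0,0],[6.8,0,0,0],[7.6,0,0,0],[8.1,0,0,0],[8.1,0,0,0]])

```text
time: 11.68
ee_pos: [0.6239, -0.1705, 0.0856]
eef_rot: [0.233, 0.668, -0.233, 0.667]
ft_force: [-0.4, 0.1, -0.3]
width: 0.034
```

```bash
python3 needle.py b2 scene
```

```text
scene (np.float64(1.06), 20, array([0.5858, 0.0151]))
11.7333 [ 0.6243 -0.1707  0.0865] [-0.5 -0.5  0.2] 0.03425825386413357 jaw deg 51.5 j [-0.18  0.54  0.51  1.59 -0.29  1.08  1.3 ]
```

View pics/b2scene.png

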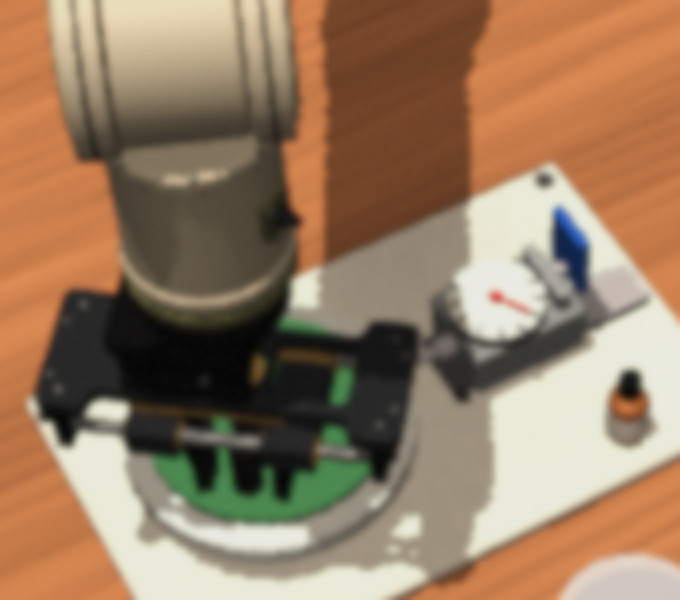

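Call:
drive_tool(motion=[[0,0,0,0],[0,0,0,0],[0,0,0,0]], grip=196)

```text
time: 11.98
ee_pos: [0.6246, -0.1709, 0.0873]
eef_rot: [0.233, 0.667, -0.233, 0.668]
ft_force: [-0.5, 0.1, -0.2]
width: 0.0231
```

Call:
drive_tool(motion=[[0,0.262,-0.007,-0.6],[0,0.523,-0.027,-1.2],[0,0.782,-0.062,-1.8],[0,1.04,-0.109,-2.4],[0,1.294,-0.17,-3.0]])

```text
time: 12.4
ee_pos: [0.6309, -0.1608, 0.0871]
eef_rot: [0.143, 0.692, -0.144, 0.693]
ft_force: [-1.0, -2.8, 0.7]
width: 0.0201
```

```bash
python3 needle.py b3 scene,top
```

```text
scene (np.float64(1.18), 20, array([0.5852, 0.0144]))
top (np.float64(1.14), 31, array([0.5895, 0.0131]))
12.5 [ 0.6311 -0.1601  0.0871] [ 0.  -1.4  0.9] 0.020405489997522508 jaw deg 66.6 j [-0.16  0.54  0.45  1.58 -0.26  1.08  1.52]
```

View pics/b3scene.png

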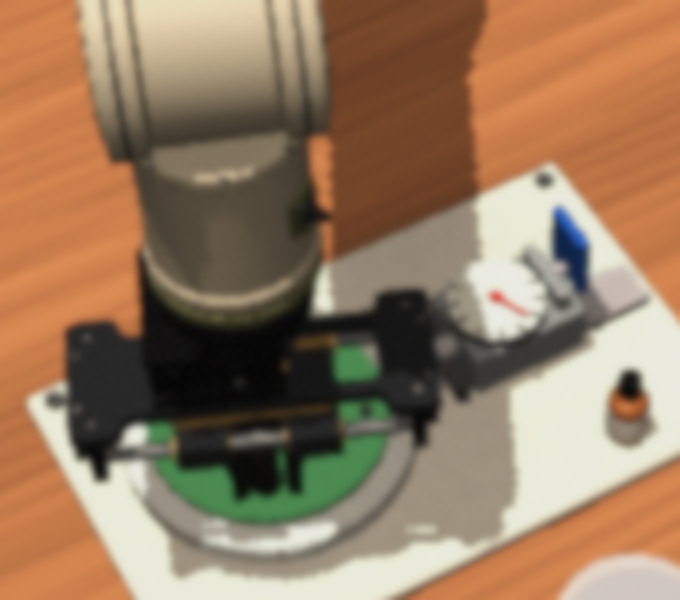

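Call:
drive_tool(motion=[[0,0.262,-0.007,-0.6],[0,0.523,-0.027,-1.2],[0,0.782,-0.062,-1.8],[0,1.04,-0.109,-2.4],[0,1.294,-0.17,-3.0]])

```text
time: 12.92
ee_pos: [0.6346, -0.1482, 0.087]
eef_rot: [0.052, 0.705, -0.053, 0.705]
ft_force: [0.4, -3.7, 1.1]
width: 0.0201
```

```bash
python3 needle.py b4 scene,top
```

```text
scene (np.float64(1.23), 19, array([0.5862, 0.0147]))
top (np.float64(1.15), 30, array([0.5905, 0.0136]))
13.0167 [ 0.6348 -0.1473  0.087 ] [-0.  -1.8  0.7] 0.020048741520859486 jaw deg 81.5 j [-0.14  0.53  0.4   1.57 -0.22  1.08  1.74]
```

Call:
drive_tool(motion=[[0,0.262,-0.007,-0.6],[0,0.523,-0.027,-1.2],[0,0.782,-0.062,-1.8],[0,1.04,-0.109,-2.4],[0,1.294,-0.17,-3.0]])

```text
time: 13.43
ee_pos: [0.635, -0.1349, 0.087]
eef_rot: [-0.04, 0.706, 0.039, 0.706]
ft_force: [0.7, -4.4, 1.1]
width: 0.0203
```

```bash
python3 needle.py b5 scene,top
```

```text
scene (np.float64(1.26), 13, array([0.5842, 0.014 ]))
top (np.float64(1.16), 31, array([0.59  , 0.0132]))
13.5333 [ 0.635  -0.1341  0.0869] [-0.4 -1.3  1.3] 0.020388407984912975 jaw deg 96.4 j [-0.12  0.52  0.34  1.58 -0.19  1.08  1.96]
```

Call:
drive_tool(motion=[[0,0.262,-0.007,-0.6],[0,0.523,-0.027,-1.2],[0,0.782,-0.062,-1.8],[0,1.04,-0.109,-2.4],[0,1.294,-0.17,-3.0]])

```text
time: 13.95
ee_pos: [0.6319, -0.122, 0.0869]
eef_rot: [-0.132, 0.694, 0.131, 0.695]
ft_force: [0.6, -3.0, 2.1]
width: 0.0199
```

```bash
python3 needle.py b6 scene,top
```

```text
scene (np.float64(1.25), 12, array([0.5845, 0.0141]))
top (np.float64(1.12), 30, array([0.5896, 0.0132]))
14.05 [ 0.6318 -0.1212  0.0868] [ 0.2 -0.6  1.5] 0.020349365200189314 jaw deg 111.4 j [-0.1   0.5   0.29  1.59 -0.16  1.07  2.17]
```

Call:
drive_tool(motion=[[0,0.262,-0.007,-0.6],[0,0.523,-0.027,-1.2],[0,0.782,-0.062,-1.8],[0,1.04,-0.109,-2.4],[0,1.294,-0.17,-3.0]])

```text
time: 14.47
ee_pos: [0.6257, -0.1104, 0.0868]
eef_rot: [-0.221, 0.671, 0.221, 0.672]
ft_force: [2.3, -2.4, 0.9]
width: 0.02
```

```bash
python3 needle.py b7 scene,top
```

```text
scene (np.float64(1.22), 14, array([0.5845, 0.0142]))
top (np.float64(1.09), 29, array([0.5891, 0.0131]))
14.5667 [ 0.6253 -0.1097  0.0866] [ 0.3 -0.8  0.8] 0.020081462776337013 jaw deg 126.4 j [-0.08  0.48  0.24  1.61 -0.12  1.06  2.4 ]
```

View pics/b7top.png

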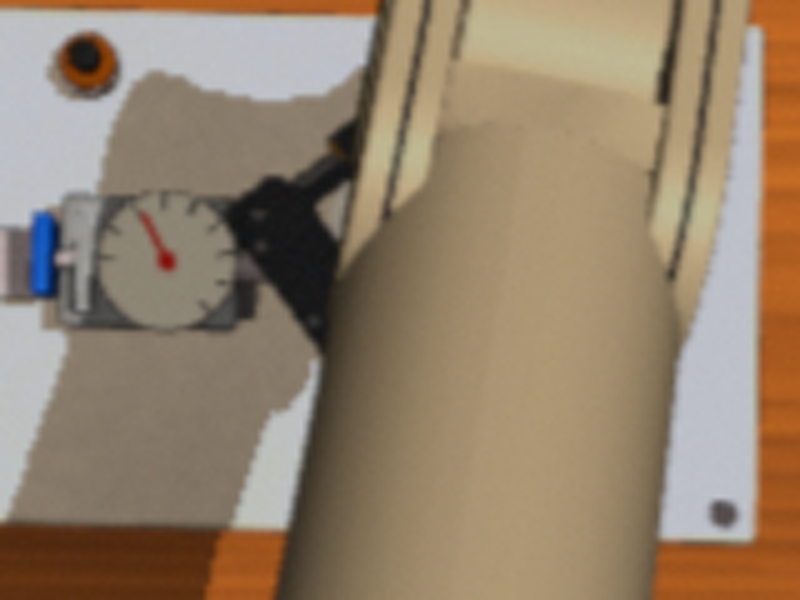

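Call:
drive_tool(motion=[[0,-0.262,-0.007,0.6],[0,-0.782,-0.062,1.8],[0,-1.294,-0.17,3.0],[0,-1.792,-0.332,4.2],[0,-2.27,-0.545,5.4],[0,-2.723,-0.807,6.6],[0,-2.939,-0.955,7.2]])

```text
time: 15.15
ee_pos: [0.6352, -0.1384, 0.0863]
eef_rot: [0.001, 0.707, 0.0, 0.707]
ft_force: [-0.3, 3.0, 0.9]
width: 0.0204
```

Call:
drive_tool(motion=[[0,-0.262,-0.007,0.6],[0,-0.782,-0.062,1.8],[0,-1.294,-0.17,3.0],[0,-1.792,-0.332,4.2],[0,-2.27,-0.545,5.4],[0,-2.723,-0.807,6.6],[0,-2.939,-0.955,7.2]])

```text
time: 15.73
ee_pos: [0.626, -0.168, 0.0864]
eef_rot: [0.219, 0.673, -0.218, 0.672]
ft_force: [1.5, 1.9, 0.5]
width: 0.0201
```

```bash
python3 needle.py b8 scene,top
```

```text
scene (np.float64(0.94), 19, array([0.585, 0.015]))
top (np.float64(0.99), 29, array([0.5892, 0.0137]))
15.8333 [ 0.6258 -0.1683  0.0864] [ 1.4 -0.3 -0.1] 0.01990321485074442 jaw deg 54.3 j [-0.18  0.54  0.5   1.59 -0.28  1.09  1.34]
```

Nothing found between knob angles −38° and +36°. I'll carry on clockwise in 18° arcs.

Call:
drive_tool(motion=[[0,-0.262,-0.007,0.6],[0,-0.523,-0.027,1.2],[0,-0.782,-0.062,1.8],[0,-1.04,-0.109,2.4],[0,-1.294,-0.17,3.0],[0,-1.545,-0.245,3.6]])

```text
time: 16.33
ee_pos: [0.6154, -0.1788, 0.0864]
eef_rot: [0.319, 0.631, -0.318, 0.631]
ft_force: [2.8, 1.9, -0.2]
width: 0.0198
```

```bash
python3 needle.py c1 scene,top
```

```text
scene (np.float64(0.98), 20, array([0.5852, 0.0151]))
top (np.float64(1.0), 29, array([0.5892, 0.0136]))
16.4333 [ 0.615  -0.1794  0.0864] [0.7 1.2 0. ] 0.019991486720874304 jaw deg 36.5 j [-0.21  0.54  0.57  1.61 -0.32  1.08  1.08]
```

Call:
drive_tool(motion=[[0,-0.262,-0.007,0.6],[0,-0.523,-0.027,1.2],[0,-0.782,-0.062,1.8],[0,-1.04,-0.109,2.4],[0,-1.294,-0.17,3.0],[0,-1.545,-0.245,3.6]])

```text
time: 16.93
ee_pos: [0.6015, -0.1865, 0.0865]
eef_rot: [0.413, 0.574, -0.413, 0.574]
ft_force: [3.2, 1.4, -1.6]
width: 0.02
```

```bash
python3 needle.py c2 scene,top
```

```text
scene (np.float64(1.03), 20, array([0.5852, 0.0149]))
top (np.float64(1.03), 29, array([0.589 , 0.0134]))
17.0333 [ 0.601  -0.1869  0.0864] [ 2.1 -0.1  0.3] 0.01984900501578119 jaw deg 18.6 j [-0.26  0.54  0.64  1.65 -0.35  1.08  0.81]
```

Call:
drive_tool(motion=[[0,-0.262,-0.007,0.6],[0,-0.523,-0.027,1.2],[0,-0.782,-0.062,1.8],[0,-1.04,-0.109,2.4],[0,-1.294,-0.17,3.0],[0,-1.545,-0.245,3.6]])

```text
time: 17.53
ee_pos: [0.586, -0.1895, 0.0865]
eef_rot: [0.498, 0.502, -0.497, 0.503]
ft_force: [4.2, 0.5, -1.5]
width: 0.02
```

```bash
python3 needle.py c3 scene,top
```

```text
scene (np.float64(1.07), 21, array([0.5862, 0.0153]))
top (np.float64(1.05), 30, array([0.5895, 0.0135]))
17.6333 [ 0.5855 -0.1896  0.0864] [ 1.2 -0.2 -1.2] 0.02002850680966287 jaw deg 0.6 j [-0.31  0.53  0.72  1.69 -0.38  1.07  0.54]
```

Call:
drive_tool(motion=[[0,-0.262,-0.007,0.6],[0,-0.523,-0.027,1.2],[0,-0.782,-0.062,1.8],[0,-1.04,-0.109,2.4],[0,-1.294,-0.17,3.0],[0,-1.545,-0.245,3.6]])

```text
time: 18.13
ee_pos: [0.5704, -0.1876, 0.0866]
eef_rot: [0.57, 0.419, -0.57, 0.419]
ft_force: [2.8, -1.3, -1.7]
width: 0.0202
```

```bash
python3 needle.py c4 scene,top
```

```text
scene (np.float64(1.13), 20, array([0.5857, 0.0148]))
top (np.float64(1.08), 29, array([0.5895, 0.0133]))
18.2333 [ 0.57   -0.1875  0.0865] [ 0.  -0.5 -0.3] 0.020196722239861336 jaw deg -17.3 j [-0.38  0.52  0.79  1.74 -0.41  1.07  0.26]
```

Call:
drive_tool(motion=[[0,-0.262,-0.007,0.6],[0,-0.523,-0.027,1.2],[0,-0.782,-0.062,1.8],[0,-1.04,-0.109,2.4],[0,-1.294,-0.17,3.0],[0,-1.545,-0.245,3.6]])

```text
time: 18.73
ee_pos: [0.5564, -0.1809, 0.0866]
eef_rot: [0.628, 0.324, -0.628, 0.325]
ft_force: [3.0, -2.8, -2.1]
width: 0.0201
```

```bash
python3 needle.py c5 scene,top
```

```text
scene (np.float64(1.44), 23, array([0.5873, 0.014 ]))
top (np.float64(1.45), 29, array([0.59  , 0.0117]))
18.8333 [ 0.5561 -0.1806  0.0865] [ 1.5 -1.9 -1.3] 0.020111388329925164 jaw deg -35.3 j [-0.45  0.51  0.88  1.78 -0.44  1.06 -0.03]
```

Call:
drive_tool(motion=[[0,-0.262,-0.007,0.6],[0,-0.523,-0.027,1.2],[0,-0.782,-0.062,1.8],[0,-1.04,-0.109,2.4],[0,-1.294,-0.17,3.0],[0,-1.294,-0.17,3.0]])

```text
time: 19.33
ee_pos: [0.5465, -0.1717, 0.0865]
eef_rot: [-0.665, -0.24, 0.665, -0.24]
ft_force: [1.3, -1.0, -1.0]
width: 0.0201
```

```bash
python3 needle.py c6 scene,top
```

```text
scene (np.float64(2.33), 17, array([0.5849, 0.0114]))
top (np.float64(2.34), 28, array([0.5892, 0.0074]))
19.4333 [ 0.5466 -0.1716  0.0865] [ 0.  -1.3 -0.5] 0.019946267933450383 jaw deg -50.2 j [-0.52  0.51  0.94  1.81 -0.47  1.06 -0.28]
```

Call:
drive_tool(motion=[[0,-0.262,-0.007,0.6],[0,-0.436,-0.019,1.0],[0,-0.436,-0.019,1.0],[0,-0.436,-0.019,1.0]])

```text
time: 19.77
ee_pos: [0.5439, -0.1682, 0.0865]
eef_rot: [-0.675, -0.211, 0.675, -0.211]
ft_force: [0.7, -2.9, -0.6]
width: 0.0203
```

```bash
python3 needle.py c7 scene,top
```

```text
scene (np.float64(2.49), 20, array([0.5848, 0.0106]))
top (np.float64(2.51), 27, array([0.5884, 0.007 ]))
19.8667 [ 0.544  -0.1682  0.0866] [ 0.7 -2.7 -0. ] 0.019681581236816133 jaw deg -55.3 j [-0.55  0.51  0.97  1.82 -0.48  1.06 -0.36]
```

Call:
drive_tool(motion=[[0,-0.262,-0.007,0.6],[0,-0.35,-0.012,0.8],[0,-0.35,-0.012,0.8],[0,-0.35,-0.012,0.8]])

```text
time: 20.2
ee_pos: [0.542, -0.1652, 0.0865]
eef_rot: [-0.682, -0.187, 0.682, -0.187]
ft_force: [1.9, -3.5, -0.6]
width: 0.0205
```

```bash
python3 needle.py c8 scene,top
```

```text
scene (np.float64(2.58), 19, array([0.584 , 0.0114]))
top (np.float64(2.59), 27, array([0.5877, 0.0073]))
20.3 [ 0.5421 -0.1652  0.0865] [ 1.6 -3.2 -1. ] 0.020305925757330322 jaw deg -59.4 j [-0.57  0.52  0.99  1.83 -0.49  1.06 -0.43]
```

Call:
drive_tool(motion=[[0,0.05,0,0],[0,0.1,0,0],[0,0.1,0,0]])

```text
time: 20.55
ee_pos: [0.5424, -0.1656, 0.0864]
eef_rot: [-0.682, -0.187, 0.682, -0.186]
ft_force: [0.5, -1.1, -0.3]
width: 0.0199
```

```bash
python3 needle.py c9 scene,top
```

```text
scene (np.float64(2.48), 22, array([0.5852, 0.0102]))
top (np.float64(2.49), 27, array([0.5883, 0.0074]))
20.65 [ 0.5424 -0.1656  0.0864] [-0.  -0.4  0.9] 0.02021617180671433 jaw deg -59.4 j [-0.56  0.52  0.99  1.83 -0.49  1.06 -0.43]
```

Unloaded, the dial reads about 2.48, so this is the maximum. Next I release the knob and lift clear.

Call:
drive_tool(motion=[[0,0.1,0,0],[0,0.1,0,0],[0,0.1,0,0],[-0.5,0.1,0,0],[-2,0.1,0,0],[-4.5,0.1,0,0],[-7,0.1,0,0],[-9.5,0.1,0,0],[-11.5,0.1,0,0],[-12,0.1,0,0],[-12,0.1,0,0]], grip=155)

```text
time: 21.57
ee_pos: [0.5437, -0.167, 0.208]
eef_rot: [0.683, 0.186, -0.681, 0.186]
ft_force: [0.3, 1.0, 0.7]
width: 0.0341
```

```bash
python3 needle.py d1 scene,top
```

```text
scene (np.float64(2.46), 17, array([0.5841, 0.0118]))
top (np.float64(2.48), 28, array([0.5882, 0.0075]))
21.6667 [ 0.5427 -0.1665  0.2058] [ 0.2 -0.9 -0.1] 0.03389775325002115 jaw deg -59.4 j [-0.66  0.38  1.1   1.71 -0.36  1.27 -0.52]
```

View pics/d1scene.png

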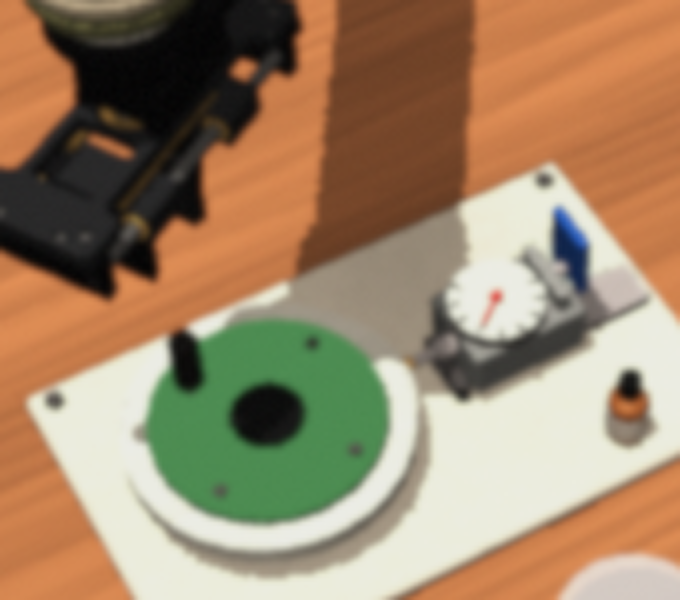

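View pics/d1top.png

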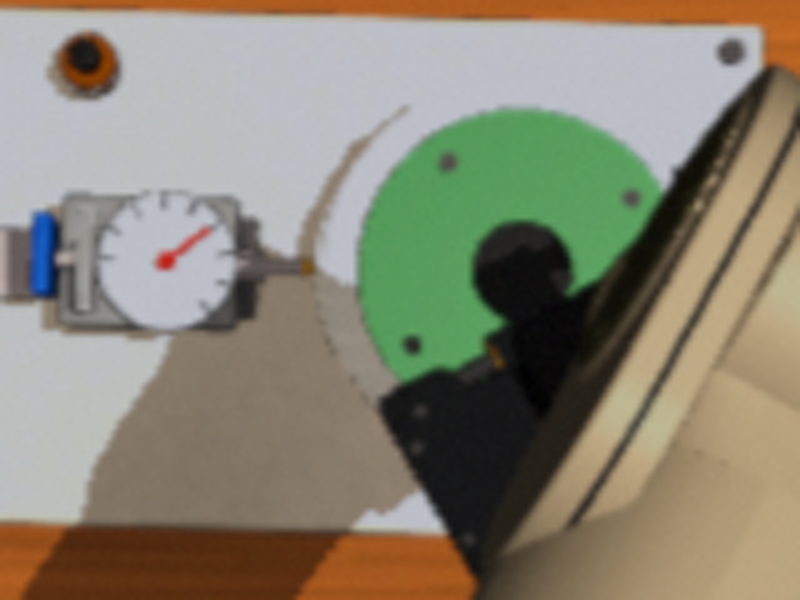

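Both views show the needle at about 2.47 with the hand clear. The carriage hasn't moved: the dial hub and blue plate are at the same pixels as before. Handing in.

```bash
python3 -c "
from bench import r
r.close_job()"
```

```text
the job is handed in; nothing more can be done
```

The rim's highest spot is under the plunger, the carriage is home, and the hand is clear. I handed the job in at about 21.7 s of the 72 s.

- **Carriage:** I pushed it home by the blue plate, watching the force. It peaked at about 13 N at the stop, under the 22 N limit. The dial then read about 1.05, the round-rim value.
- **Stage:** I led the knob round with the fingers set as a loose slot, not the firm 20 to 30 N grip, to keep the side load low. The highest reading I saw was about 4.5 N, against a limit of 12 N. I turned it counter-clockwise first and found nothing, then clockwise to the high spot.
- **Last checks:** With the hand lifted clear, the needle read 2.46 in the scene camera and 2.48 in the top camera. Both match the stated maximum of about 2.45. In both pictures the carriage had not shifted and the oil bottle was where it started. I didn't check the other bystanders again, but the arm stayed well clear of them.

I never saw the lower bump because I stopped at the high spot. I relied on the reading being far above the bump's 1.7. While the knob was being pushed, the two cameras sometimes disagreed by about 0.1 rad and the side load shifted the needle by about as much. Both effects were gone once I let go.

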